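# Bring the bench lamp up on its arc dimmer

### The job

Bring the bench lamp from dim to full: with the gripper closed, so that both fingertips act as one, touch the smallest red dot on the white arc band of the black dimmer pad and run the fingertips lightly along the band over every dot in order to the largest one, pressing just enough that the band gives and never so hard that it bottoms out. Finish while still holding that light press on the largest dot, to store the setting. Leave the stamp, tape, cup and carton where they are; nothing is picked up.

Things in the scene. Friction and masses are not known exactly. Their poses are not given: they have to be found in the camera images.
- pad: black dimmer pad, fixed to the bench, x from -90 to 75 mm, y +-135 mm about its origin on the bench, top 18 mm up. A white touch band, 26 mm wide, stands 10 mm out of its top (band surface 28 mm above the bench), curved on a 100 mm radius about pad point x -67, y 0 mm, bulging to +x, from the dim end at -y (small plain yellow sun printed beside it) to the bright end at +y (sun with rays)
- band (a joint): how far the touch band is pressed down, m: 0 at rest, 0.007 at its stop. The whole band moves straight down on springs, wherever it is touched: gives from 0.6 N, plus 0.6 N per mm (2.4 N at 3 mm, 4.8 N at the stop), and springs back. A light touch that registers is 0.001 to 0.006; 0.003 is a good middle
- mark1 (a point): centre of red dot 1 of 9 on the band's top surface, 28 mm above the bench at rest (the smallest dot, 5 mm across, dim end; the dots lie 30 mm apart along the arc and grow steadily)
- mark2 (a point): centre of red dot 2 of 9 on the band's top surface, 28 mm above the bench at rest
- mark3 (a point): centre of red dot 3 of 9 on the band's top surface, 28 mm above the bench at rest
- mark4 (a point): centre of red dot 4 of 9 on the band's top surface, 28 mm above the bench at rest
- mark5 (a point): centre of red dot 5 of 9 on the band's top surface, 28 mm above the bench at rest
- mark6 (a point): centre of red dot 6 of 9 on the band's top surface, 28 mm above the bench at rest
- mark7 (a point): centre of red dot 7 of 9 on the band's top surface, 28 mm above the bench at rest
- mark8 (a point): centre of red dot 8 of 9 on the band's top surface, 28 mm above the bench at rest
- mark9 (a point): centre of red dot 9 of 9 on the band's top surface, 28 mm above the bench at rest (the largest dot, 18 mm across, bright end)
- stamp: pale turned-wood hand stamp, round, 22 mm across the foot, 55 mm tall, loose, standing on the pad in the hollow of the arc; origin under its foot
- tape: amber roll of tape lying flat, 84 mm outside, 60 mm hole, 24 mm high, loose on the bench beyond the pad; origin at the centre of its underside
- cup: blue ceramic cup, 72 mm across the rim, 85 mm tall, loose on the bench to the left of the pad; origin under its base
- carton: small cardboard carton with a blue stripe, 50 x 75 x 30 mm high, loose on the bench to the right of the pad; origin at the centre of its underside

How it is judged:
On the way, in this order (a step that is already met when the one before it is completed fails the run):
1. the fingertips press the band lightly at dot 1 (horizontal distance between the grasp point and mark1 below 0.015 m and value of joint band above 0.0008 m and contact force between the fingers and pad above 0.2 N), for 0.05 s.
2. the fingertips press the band lightly at dot 2 (horizontal distance between the grasp point and mark2 below 0.015 m and value of joint band above 0.0008 m and contact force between the fingers and pad above 0.2 N), for 0.05 s.
3. the fingertips press the band lightly at dot 3 (horizontal distance between the grasp point and mark3 below 0.015 m and value of joint band above 0.0008 m and contact force between the fingers and pad above 0.2 N), for 0.05 s.
4. the fingertips press the band lightly at dot 4 (horizontal distance between the grasp point and mark4 below 0.015 m and value of joint band above 0.0008 m and contact force between the fingers and pad above 0.2 N), for 0.05 s.
5. the fingertips press the band lightly at dot 5 (horizontal distance between the grasp point and mark5 below 0.015 m and value of joint band above 0.0008 m and contact force between the fingers and pad above 0.2 N), for 0.05 s.
6. the fingertips press the band lightly at dot 6 (horizontal distance between the grasp point and mark6 below 0.015 m and value of joint band above 0.0008 m and contact force between the fingers and pad above 0.2 N), for 0.05 s.
7. the fingertips press the band lightly at dot 7 (horizontal distance between the grasp point and mark7 below 0.015 m and value of joint band above 0.0008 m and contact force between the fingers and pad above 0.2 N), for 0.05 s.
8. the fingertips press the band lightly at dot 8 (horizontal distance between the grasp point and mark8 below 0.015 m and value of joint band above 0.0008 m and contact force between the fingers and pad above 0.2 N), for 0.05 s.
9. the fingertips press the band lightly at dot 9 (horizontal distance between the grasp point and mark9 below 0.015 m and value of joint band above 0.0008 m and contact force between the fingers and pad above 0.2 N), for 0.05 s.
At the end, for the whole second after the job is handed in: the closed fingertips still rest on the largest dot (TCP within 15 mm of it, seen from above) with the band pressed 0.8 to 6.3 mm down, and stamp, tape, cup and carton are within 15 mm of where they stood (all of step 9 and value of joint band below 0.0063 m and distance of each of stamp, tape, cup, carton from where it was at the start of the episode below 0.015 m); the arm keeps its last pose, push and grip.
It fails at once if the band is pushed hard, to within 0.7 mm of its stop (value of joint band above 0.0063 m).
It fails at once if the stamp is shoved, lifted or knocked over (moved over 15 mm or tilted over 0.4 rad) (distance of stamp from where it was at the start of the episode above 0.015 m or angle between stamp's own z axis and vertical above 0.4 rad).
It fails at once if the tape is shoved, lifted or knocked over (moved over 15 mm or tilted over 0.4 rad) (distance of tape from where it was at the start of the episode above 0.015 m or angle between tape's own z axis and vertical above 0.4 rad).
It fails at once if the cup is shoved, lifted or knocked over (moved over 15 mm or tilted over 0.4 rad) (distance of cup from where it was at the start of the episode above 0.015 m or angle between cup's own z axis and vertical above 0.4 rad).
It fails at once if the carton is shoved, lifted or knocked over (moved over 15 mm or tilted over 0.4 rad) (distance of carton from where it was at the start of the episode above 0.015 m or angle between carton's own z axis and vertical above 0.4 rad).
It also fails if it takes over 48 s, if anything falls off the work surface, if the arm or the gripper's body presses on something with over 40 N, if the wrist force passes 120 N, or if a joint passes its speed limit or range.

### The arm

A 6-joint arm with a two-finger parallel gripper is mounted at the origin on the work surface. World frame = base frame: x ahead of the robot, y to its left, z up, the work surface at z = 0. Lengths are in m, angles in rad, forces in N, time in s.
With the tool pointing down it reaches from about 0.375 to 0.9 m from the base axis. Payload 3.1 kg.
Tool frame: the origin (TCP) lies between the finger pads, 19 mm behind the fingertips; this is the grasp point; z points along the fingers, y is the line along which they close (so a half turn about z gives the same grasp; the last joint's range is limited). The gripper opens to 85 mm and grips with 20 to 120 N. Pads are 22 mm wide; open, the fingers measure 114 mm over their backs; the gripper's body (76 mm by 85 mm) begins 54 mm behind the grasp point. The pads swing forward as they close: fully open they stand 13 mm farther back than shut.
Start: joints at [0.946, 0.527, 1.433, -0, 1.181, -0.178], TCP at [0.27, 0.564, 0.25] pointing down, gripper open.
Joint ranges: [-3.08, 3.08], [-0.75, 2.2], [0.22, 2.44], [-1.43, 4.57], [0, 2.65], [-2.85, 2.85]. Speed limits (rad/s): [2.79, 2.79, 3.14, 3.14, 3.14, 3.14].

### API

Orientations are given as a unit quaternion [w, x, y, z].
In Python, from plant import env gives the robot as it stands. Calls block until the motion is done:
- env.reach(position, orientation): joint-space move of the TCP to a pose.
- env.move_l(position, feed=0.15, rot=None): straight line of the TCP; rot=None keeps the orientation; feed is the mean speed in m/s.
- env.goto_joints(angles): joint-space move.
- env.set_gripper(opening, effort=None): finger opening in m; effort is the grip in N (None keeps the last); returns when the fingers have stopped.
- env.dwell(seconds).
- env.inverse_kinematics(position, orientation): joint angles nearest the present ones, or None.
- env.state(): the state.
- env.grab_frame(name): name is "side" or "top" or "wrist"; returns the picture (384x512x3 uint8, red, green, blue); there is no depth.
- env.camera_info(name): a dict with "intrinsics" (3x3 intrinsics, pixels), "k1" (the pictures are not rectified: a ray, as slopes to the right and down, at radius r is drawn at 1 + k1 r^2 times it, then the intrinsics apply), "world_from_camera" (4x4, takes a point from camera to world coordinates). Camera axes: x right, y down, z forward; pixel columns grow to the right and rows downward; lengths in m; the calibration is good to about 2 mm. A picture is of the moment at which its call begins: read the wrist's pose just before it. camera_info takes no time and is no camera call; for the wrist camera it gives the pose at the moment of the call.
A pose or a line that the arm cannot do raises env.IKError and nothing moves.
- env.close_job(): hands the job in; it is judged then, once.
Trained networks look in the newest picture that a camera, given by its name, has taken for a name from the list of things; names that differ only in an ending like _2 or _b are one class to them, and where a whole thing is asked for, a point or a joint stands for the part that bears it (a point fixed in the world has none). Each returns a list of dicts, best first, with "p" (0 to 1); they miss things now and then, are a little off and sometimes report something else, mostly with a low value. They report only what shows in the picture. A call takes as long as a camera call.
- env.spot_in(thing, camera): "centre" ([x, y, z] in m, in the coordinates of the camera as it stood for that picture, good to about 4 mm: the middle of the surface that is visible of it).
- env.regions_of(thing, camera): "pixels" (384x512 bool, what is visible of it).
- env.tip_of(thing, camera): "centre" ([x, y, z] in m, in the coordinates of the camera as it stood for that picture, good to about 4 mm: a listed point, or the origin of a listed thing).
The state is a dict: "time": time; "joint_pos": joint angles; "qvel": joint speeds; "effort": joint torques, N m; "tcp_pos": TCP position; "ee_rot": TCP orientation; "wrist_force": force on the tool from outside, world axes, zero at the start; "wrist_torque": the same for the moment, N m; "width": finger opening in m; "gripper_force": force on a finger pad.
Only numpy, scipy, OpenCV 4.12 (cv2) and the standard library are available. Lean on these libraries where they do the work, as an engineer would, in place of code of your own. Each camera call takes 0.05 s, during which the arm holds its last target. There are 200 camera calls.

## Working session

There is one attempt and no reset: what is moved stays moved. The work goes in short steps, each a Python script; the robot and the scene stay as the last script left them, time stands still between calls to the robot, and variables do not carry over. Pictures are saved under pics/ and viewed, at most 10 in all, crops included, and the job is handed in when it is done.

```bash
mkdir -p pics; ls; cat > s1.py <<'E'
from plant import env
import cv2,numpy as np
for c in ("top","side"):
    im=env.grab_frame(c); cv2.imwrite(f"pics/{c}1.png",im[:,:,::-1])
    ci=env.camera_info(c); T=np.array(ci["world_from_camera"]); print(c,np.round(T,3).tolist(),np.round(ci["intrinsics"],1).tolist(),ci["k1"])
    for n in ["mark%d"%i for i in range(1,10)]+["stamp","cup","tape","carton","pad"]:
        for d in env.tip_of(n,c)[:2]:
            print(n,round(d["p"],2),np.round(T[:3,:3]@d["centre"]+T[:3,3],4))
s=env.state();print(s["time"],s["ee_rot"],s["width"],s["tcp_pos"],s["wrist_force"])
E
python3 s1.py
```

```text
pics
top [[0.024, -0.992, 0.127, 0.471], [-1.0, -0.022, 0.018, 0.048], [-0.015, -0.128, -0.992, 0.969], [0.0, 0.0, 0.0, 1.0]] [[440.4, 0.0, 256.0], [0.0, 440.4, 191.1], [0.0, 0.0, 1.0]] -0.15664290403267783
mark1 0.97 [0.6113 0.0519 0.0297]
mark1 0.95 [ 0.5416 -0.0048  0.0269]
mark2 0.97 [0.6113 0.0519 0.0297]
mark2 0.95 [ 0.5416 -0.0048  0.0269]
mark3 0.97 [0.6113 0.0519 0.0297]
mark3 0.95 [ 0.5416 -0.0048  0.0269]
mark4 0.97 [0.6113 0.0519 0.0297]
mark4 0.95 [ 0.5416 -0.0048  0.0269]
mark5 0.97 [0.6113 0.0519 0.0297]
mark5 0.95 [ 0.5416 -0.0048  0.0269]
mark6 0.97 [0.6113 0.0519 0.0297]
mark6 0.95 [ 0.5416 -0.0048  0.0269]
mark7 0.97 [0.6113 0.0519 0.0297]
mark7 0.95 [ 0.5416 -0.0048  0.0269]
mark8 0.97 [0.6113 0.0519 0.0297]
mark8 0.95 [ 0.5416 -0.0048  0.0269]
mark9 0.97 [0.6113 0.0519 0.0297]
mark9 0.95 [ 0.5416 -0.0048  0.0269]
stamp 0.55 [0.533  0.1034 0.0202]
cup 0.89 [0.5724 0.308  0.0015]
cup 0.75 [ 0.7229 -0.0336 -0.001 ]
tape 0.9 [ 0.721  -0.036  -0.0009]
tape 0.21 [ 0.5245 -0.1108 -0.0051]
carton 0.61 [ 0.5228 -0.1112 -0.0014]
carton 0.26 [0.535  0.1045 0.0183]
pad 0.81 
[... 581 characters left out ...]
0.0244]
mark6 0.95 [0.6016 0.1415 0.0256]
mark6 0.93 [ 0.5426 -0.0027  0.0244]
mark7 0.95 [0.6016 0.1415 0.0256]
mark7 0.93 [ 0.5426 -0.0027  0.0244]
mark8 0.95 [0.6016 0.1415 0.0256]
mark8 0.93 [ 0.5426 -0.0027  0.0244]
mark9 0.95 [0.6016 0.1415 0.0256]
mark9 0.93 [ 0.5426 -0.0027  0.0244]
stamp 0.48 [0.5346 0.1028 0.0212]
cup 0.93 [0.5692 0.3112 0.0009]
tape 0.81 [ 0.7161 -0.0302  0.0036]
tape 0.36 [0.6016 0.1416 0.0277]
carton 0.68 [ 0.5174 -0.107   0.002 ]
pad 0.59 [5.848e-01 8.730e-02 5.000e-04]
pad 0.23 [0.5333 0.102  0.0226]
1.5 [ 3.61058487e-06  2.21546124e-01  9.75149893e-01 -3.41100999e-05] 0.08570302981422229 [0.27001052 0.56361674 0.24998054] [-0.50882339 -0.08411536  0.19369518]
```

```bash
cat > h.py <<'E'
import numpy as np,cv2
from plant import env
def dots(im,c,ci=None,z=0.028):
    ci=ci or env.camera_info(c); K=np.array(ci["intrinsics"]);k=ci["k1"];T=np.array(ci["world_from_camera"])
    h=cv2.cvtColor(im,cv2.COLOR_RGB2HSV); m=(((h[...,0]<7)|(h[...,0]>172))&(h[...,1]>110)&(h[...,2]>70)).astype(np.uint8)
    n,_,st,ce=cv2.connectedComponentsWithStats(m)
    out=[]
    for i in range(1,n):
        if st[i,4]<4: continue
        # the stated model has only k1: OpenCV distortion (k1,0,0,0)
        u=cv2.undistortPointsIter(ce[i].reshape(1,1,2),K,np.array([k,0,0,0.]),None,None,(3,50,1e-10)).ravel()
        r=T[:3,:3]@np.array([u[0],u[1],1]); p=T[:3,3]+r*(z-T[2,3])/r[2]
        out.append((st[i,4],*np.round(ce[i],1),*np.round(p[:2],4)))
    return out
E
python3 - <<'E'
from h import *
for c in("top","side"):
    im=cv2.imread(f"pics/{c}1.png")[:,:,::-1].copy()
    print(c); [print(*d) for d in dots(im,c)]
E
```

```text
top
61 1.5 150.7 0.6742 0.6638
20 234.1 178.0 0.6192 0.1129
12 248.3 177.8 0.6206 0.0821
23 221.0 182.4 0.6091 0.1411
8 261.9 181.9 0.6122 0.0526
32 209.5 190.5 0.5909 0.1653
4 273.5 189.5 0.5961 0.0271
38 200.9 201.9 0.5656 0.183
side
6 252.0 201.5 0.5922 0.03
10 243.4 208.8 0.6093 0.0546
12 238.8 218.2 0.617 0.0836
19 237.9 228.8 0.6163 0.1141
30 242.1 239.9 0.606 0.1435
39 250.7 249.8 0.5878 0.1675
50 263.8 257.7 0.5626 0.1853
```

View pics/top1.png

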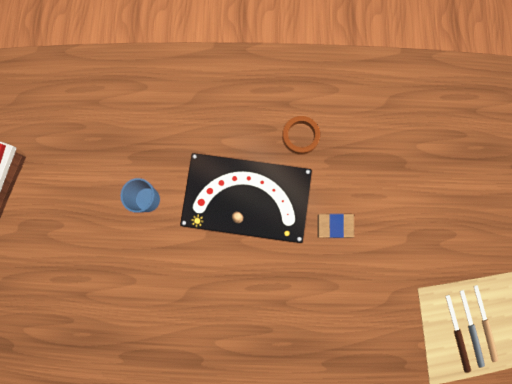

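View pics/side1.png

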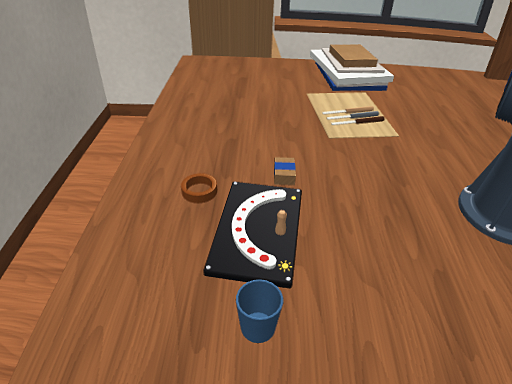

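```bash
cat > s2.py <<'E'
from h import *
from scipy.optimize import least_squares
P=[]
for c in("top","side"):
    D=[d for d in dots(cv2.imread(f"pics/{c}1.png")[:,:,::-1].copy(),c) if d[4]<0.3]
    P.append(sorted([d[3:5] for d in D],key=lambda p:p[1]))
P=np.array(P,float).mean(0); k=np.arange(3,10)
arc=lambda v,k:np.c_[v[0]+.1*np.cos(v[2]+.3*(k-5)),v[1]+.1*np.sin(v[2]+.3*(k-5))]
s=least_squares(lambda v:(arc(v,k)-P).ravel(),[.52,.08,0]); print(s.x,np.abs(s.fun).max())
np.save("arc.npy",s.x); print(np.round(arc(s.x,np.arange(1,10)),4).tolist())
env.set_gripper(0,20)
m=arc(s.x,np.array([1.]))[0]; q=[0,0,1,0]
env.reach([m[0],m[1],.14],q); env.dwell(.3)
t=env.state(); print(t["time"],t["tcp_pos"],t["joint_pos"],t["wrist_force"],t["width"])
im=env.grab_frame("wrist"); cv2.imwrite("pics/w1.png",im[:,:,::-1]); [print(*d) for d in dots(im,"wrist")]
E
python3 s2.py
```

```text
[ 0.51890276  0.09462167 -0.11109814] 0.0011486303801744313
[[0.5446, -0.002], [0.572, 0.0099], [0.5947, 0.0294], [0.6106, 0.0547], [0.6183, 0.0835], [0.6171, 0.1134], [0.6072, 0.1416], [0.5894, 0.1656], [0.5652, 0.1832]]
4.8417 [ 0.54463947 -0.00162001  0.14007068] [-2.08227289e-01  5.77975844e-01  1.73396499e+00  2.93596940e-05
  8.29491093e-01 -1.77973371e+00] [0.20395411 0.7662812  0.47895585] 8.639531425966595e-06
6 255.0 192.5 0.5427 -0.0015
278 476.4 217.3 0.5645 0.1861
16 268.5 224.0 0.5711 0.0101
200 449.8 243.8 0.5894 0.1684
33 290.1 248.7 0.5945 0.0295
143 418.0 262.5 0.6078 0.1439
46 318.4 265.4 0.6111 0.0555
97 384.3 272.5 0.6181 0.1153
77 350.0 274.0 0.6198 0.0846
```

The wrist view sees all nine dots, within 3 mm of the fit. Next I descend onto dot 1 with force feedback.

```bash
cat > s3.py <<'E'
from h import *
v=np.load("arc.npy")
x,y=v[0]+.1*np.cos(v[2]-1.2),v[1]+.1*np.sin(v[2]-1.2)
def fz():
    a=[]
    for _ in range(5): env.dwell(.03); a.append(env.state()["wrist_force"])
    return np.mean(a,0),np.std(a,0)
env.move_l([x,y,.053],feed=.12); env.dwell(.2)
b,sd=fz(); print(b,sd); np.save("bias.npy",b)
z=.050
while z>.0425:
    env.move_l([x,y,z],feed=.02); f,_=fz(); t=env.state()
    print(round(z,4),np.round(f-b,2),np.round(t["tcp_pos"],4))
    if f[2]-b[2]>1.9: break
    z-=.001
print(t["time"])
E
python3 s3.py
```

```text
[-0.10423364  0.03155414  0.13290657] [0.38836687 0.26069444 0.51785944]
0.05 [-0.22  0.39 -0.08] [ 0.5446 -0.002   0.0499]
0.049 [ 0.01 -0.18 -0.5 ] [ 0.5446 -0.002   0.049 ]
0.048 [ 0.57 -0.38  0.02] [ 0.5446 -0.002   0.048 ]
0.047 [ 0.03  0.16 -0.26] [ 0.5446 -0.002   0.047 ]
0.046 [0.23 0.13 1.01] [ 0.5447 -0.0021  0.0461]
0.045 [0.51 0.07 1.7 ] [ 0.5447 -0.002   0.045 ]
0.044 [ 0.22 -0.18  2.12] [ 0.5447 -0.0021  0.044 ]
9.1
```

Contact starts at TCP z ≈ 0.047, matching the given geometry, and the press is now about 3 mm. Now I sweep.

```bash
cat > s4.py <<'E'
from h import *
v=np.load("arc.npy"); b=np.load("bias.npy"); z=.0438
for k in np.arange(1.5,9.01,.5):
    a=v[2]+.3*(k-5)
    env.move_l([v[0]+.1*np.cos(a),v[1]+.1*np.sin(a),z],feed=.04)
    F=[]
    for _ in range(5): env.dwell(.02); F.append(env.state()["wrist_force"]-b)
    f=np.mean(F,0); t=env.state(); print(k,round(z,4),np.round(f,2),np.round(t["tcp_pos"],4))
    z=np.clip(z+np.clip((f[2]-2.5)*.0002,-.0003,.0003),.0430,.0446)
    if f[2]>4.3: print("too hard"); break
env.dwell(.3); t=env.state(); print(t["time"],t["wrist_force"]-b,t["tcp_pos"],t["width"])
im=env.grab_frame("side"); cv2.imwrite("pics/side2.png",im[:,:,::-1])
E
python3 s4.py
```

```text
1.5 0.0438 [0.85 1.14 2.06] [0.5598 0.0031 0.044 ]
2.0 0.0437 [0.11 1.12 2.17] [0.5727 0.0102 0.0438]
2.5 0.0436 [0.79 1.39 2.16] [0.5848 0.0191 0.0438]
3.0 0.0436 [0.56 1.85 2.46] [0.5953 0.0298 0.0437]
3.5 0.0436 [0.53 1.76 2.62] [0.6041 0.0419 0.0437]
4.0 0.0436 [0.75 1.77 2.48] [0.6109 0.0553 0.0437]
4.5 0.0436 [0.42 2.03 2.49] [0.6158 0.0694 0.0437]
5.0 0.0436 [0.62 1.8  2.68] [0.6184 0.0842 0.0436]
5.5 0.0436 [0.29 2.14 2.35] [0.6188 0.0992 0.0436]
6.0 0.0436 [0.03 1.86 2.3 ] [0.6169 0.1141 0.0436]
6.5 0.0436 [0.41 1.81 2.31] [0.6129 0.1286 0.0435]
7.0 0.0435 [-0.07  1.93  2.26] [0.6068 0.1423 0.0434]
7.5 0.0435 [0.02 2.18 2.95] [0.5986 0.1549 0.0434]
8.0 0.0436 [-0.16  1.53  2.47] [0.5887 0.1661 0.0434]
8.5 0.0436 [-0.51  1.62  2.36] [0.5772 0.1758 0.0434]
9.0 0.0435 [-0.58  1.25  2.68] [0.5644 0.1836 0.0434]
19.1333 [-1.82444105  1.11147685  2.30474578] [0.56470262 0.18325173 0.04335525] -0.0001806546822911259
```

View pics/side2.png

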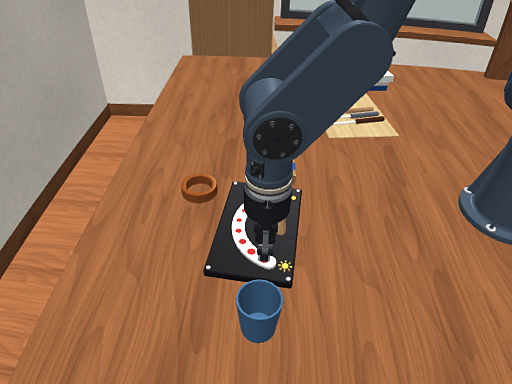

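The fingertips rest on the largest dot (around pixel 265,258). The cup (259,310) and tape (199,188) haven't moved, the stamp still stands behind the fingers, and the press is about 3.5 mm. I'm handing in.

```bash
python3 -c "
from plant import env
print(env.close_job())"
```

```text
the job is handed in; nothing more can be done
None
```

The closed fingertips ran along the band from dot 1 to dot 9 at a steady 2–3 N (about 3–3.5 mm of press), and I handed the job in at about 19 s with them still pressing the largest dot; no verdict was returned.

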